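# Reset and set a handpiece control box by fingertip

### The arm

A 7-joint arm with a two-finger parallel gripper is mounted at the origin on a cart in front of the work surface, level with it; the furniture and walls round the work are solid. World frame = base frame: x ahead of the robot, y to its left, z up, the work surface at z = 0. Lengths are in m, angles in rad, forces in N, time in s.
With the tool pointing down it reaches from about 0.4 to 0.9 m from the base axis. Payload 5.5 kg.
Tool frame: the origin (TCP) lies on the centre line of the jaws, within the pads' length; the fingertips stand 25 mm ahead of it and the grasp point (between the pads) lies 6 mm ahead of it; z points along the fingers, y is the line along which they close (so a half turn about z gives the same grasp; the last joint's range is limited). The gripper opens to 85 mm and grips with 20 to 120 N. Pads are 22 mm wide; open, the fingers measure 114 mm over their backs; the gripper's body (76 mm by 85 mm) begins 54 mm behind the grasp point. The pads swing forward as they close: fully open they stand 13 mm farther back than shut.
Start: joints at [1.466, 0.501, -0.427, 1.55, 0.221, 1.138, -0.21], TCP at [0.234, -0.607, 0.218] pointing down, gripper open.
Joint ranges: [-2.88, 2.88], [-0.31, 2.03], [-1.54, 1.56], [0.2, 2.42], [-1.41, 4.55], [0.19, 2.02], [-2.57, 2.57]. Speed limits (rad/s): [2.57, 2.57, 3.14, 3.14, 3.14, 3.14, 3.14].

### API

Orientations are given as a unit quaternion [x, y, z, w].
In Python, from plant import read_state, read_camera, get_calibration, finish_job, masks_of, mark_of gives the robot as it stands.
- The arm moves only by the tool step_arm, never from a script. Its argument "motion" is text: rows parted by semicolons, each of 7 numbers parted by spaces: the opening, from 0 (shut) to 1 (fully open), then the shift along the tool's x, y, z in cm, then the turn, a rotation vector about the tool's x, y, z in degrees. In form: hand x y z wx wy wz; .... A call has 1 to 5 rows; each row is the pose to reach, as a shift and turn from the pose commanded when the call began, along the tool's axes at that moment; what a row does not reach only later rows make up. A row lasts 1/8 s, in which the tool goes at most 62.5 mm and 10.7 degrees, less where a joint would pass 70% of its speed; a pose out of reach is approached as far as the arm can. A call with a gripper value outside its range is refused whole. The fingers move at their own pace and stop on an object; the grip force is fixed at half the most. Time passes only in rows, so rows that repeat a pose let the fingers close. It gives the time, the measured TCP pose, the force, the opening and the grip force at its end, in the units of the state.
- read_state(): the state, without advancing time (a new reading comes with each control period).
- read_camera(name): name is "side" or "top"; returns the picture (384x512x3 uint8, red, green, blue); there is no depth.
- get_calibration(name): a dict with "camera_matrix" (3x3 intrinsics, pixels), "k1" (the pictures are not rectified: a ray, as slopes to the right and down, at radius r is drawn at 1 + k1 r^2 times it, then the intrinsics apply), "position" and "orientation" of the camera in the world. Camera axes: x right, y down, z forward; pixel columns grow to the right and rows downward; lengths in m; the calibration is good to about 2 mm. A picture is of the moment at which its call begins. get_calibration takes no time and is no camera call.
- finish_job(): hands the job in; it is judged then, once.
Trained networks look in the newest picture that a camera, given by its name, has taken for a name from the list of things; names that differ only in an ending like _2 or _b are one class to them, and where a whole thing is asked for, a point or a joint stands for the part that bears it (a point fixed in the world has none). Each returns a list of dicts, best first, with "p" (0 to 1); they miss things now and then, are a little off and sometimes report something else, mostly with a low value. They report only what shows in the picture. A call takes as long as a camera call.
- masks_of(camera, query): "mask" (384x512 bool, what is visible of it).
- mark_of(camera, query): "point" ([x, y, z] in m, in world coordinates, good to about 4 mm: a listed point, or the origin of a listed thing).
The state is a dict: "clock": time; "joint_positions": joint angles; "qvel": joint speeds; "joint_efforts": joint torques, N m; "tool_pos": TCP position; "orientation": TCP orientation; "contact_force": force on the tool from outside, world axes, zero at the start; "torque": the same for the moment, N m; "finger_gap": opening from 0.0 (shut) to 1.0 (fully open); "grasp_force": force on a finger pad.
Only numpy, scipy, OpenCV 4.12 (cv2) and the standard library are available. Lean on these libraries where they do the work, as an engineer would, in place of code of your own. Each camera call takes 0.05 s, during which the arm holds its last target. There are 200 camera calls.

### The job

The handpiece control box will only start after its speed selector has been to off: with a fingertip push the selector's lever anticlockwise back to its off stop (the broad mark), then push it clockwise exactly five clicks from off, without ever going past the fifth. Then press the square run key right down and keep it pressed: finish while holding it down. Press the key only once the selector is set, do not lift or shift the box, and leave its small round knob and the things standing around it alone.

Things in the scene. Friction and masses are not known exactly. Their poses are not given: they have to be found in the camera images.
- console: Handpiece control box standing loose on rubber feet: grey, 156 (its x) x 260 (its y) mm, white flat deck 60 mm above the counter, about 3 kg. Origin: centre of its underside; x points to its back (away from the robot at yaw 0), y to its left, z up. On the deck: selector left, square run key front right, small round trim knob back right. It must stay put (within 15 mm).
- selector_axis (a point): Point on the selector's axis at deck height; in the box frame (0, 50, 60) mm. Round it, 59 to 71 mm out, flush marks on the deck: a broad bar for off, thin ticks for clicks 1 to 8. A click needs about 0.12 N m (2 to 4 N at the lever) to leave; pushed a little past halfway (0.26 rad), the lever snaps by itself into the next detent and stays there.
- lever_tip (a point): Middle of the lever's free end, 56 mm from the axis, 16 mm above the deck; moves with the lever. The selector is a black disc, 32 mm diameter, 14 mm tall, with one radial lever: a bar 10 mm wide, 6 to 26 mm above the deck, ending 56 mm from the axis (40 mm beyond the disc; its other end stays within the disc), a white line along its top.
- selector (a joint): Selector angle, rad: 0 at the off stop, grows clockwise seen from above. Nine detents 0.524 apart (30 deg), 0 = off to 8; the fifth click is 2.618. In the box frame the lever points at 120 deg minus this angle, anticlockwise from box x: front left at off, straight back at click 4. Starts resting in click 2, 3 or 4.
- run_key_top (a point): Centre of the top of the square run key, 34 (box x) x 38 (box y) mm, whose top stands 14 mm above the deck when up; in the box frame at (-28, -90, 74) mm.
- run_key (a joint): Travel of the run key, m: 0 up, 0.005 fully down. Spring: starts to move at 1.5 N, 4.5 N fully down; it springs back when released.
- trim_knob (a joint): Angle of the small round trim knob (24 mm wide, 12 mm tall, 73 mm behind the key), rad, 0 at the start; to be left alone.
- cast: Plaster dental cast, 56x58x32 mm, beside the box on its left. Bystander. Origin: centre of its underside.
- dappen_dish: Small white dappen dish, 35 mm wide, 24 mm tall. Bystander near the box. Origin: centre of its underside.
- bur_block: Block of burs, 28x60x37 mm. Bystander near the box. Origin: centre of its underside.
- dropper_bottle: Small bottle, 39 mm wide, 82 mm tall. Bystander near the box. Origin: centre of its underside.
- flask_key: Flat steel flask key, 67x96x8 mm, lying to the right of the box. Bystander. Origin: centre of its underside.

How it is judged:
By the outcome, as a careful person would: the job done as asked, in the order asked, and still so for the second after the job is handed in, while the arm keeps its last pose, push and grip.
It also fails if it takes over 72 s, if anything falls off the work surface, if the arm or the gripper's body presses on something with over 40 N, if the wrist force passes 120 N, or if a joint passes its speed limit or range.

## Working session

There is one attempt and no reset: what is moved stays moved. The work goes in short steps, Python scripts to look and compute and a tool call to move; the robot and the scene stay as the last step left them, time stands still between calls to the robot, and variables do not carry over. Pictures are saved under pics/ and viewed, at most 10 in all, crops included, and the job is handed in when it is done.

Besides the shell and the picture viewer there is one more tool, called after ">>>" as name(argument=value, ...), one argument or row to a line, values as JSON. step_arm: Moves the arm, as the interface text tells. Its arguments: {"type":"object","properties":{"motion":{"type":"string"}},"required":["motion"]}

```bash
ls; mkdir -p pics; python3 - <<'E'
from plant import *
import cv2
s=read_state(); print({k:s[k] for k in('clock','tool_pos','orientation','contact_force','finger_gap')})
for c in('top','side'):
    im=read_camera(c); cv2.imwrite(f'pics/{c}0.png',im[:,:,::-1]); print(get_calibration(c))
    for q in('console','selector_axis','lever_tip','run_key_top','trim_knob','cast','dappen_dish','bur_block','dropper_bottle','flask_key'):
        print(c,q,[(round(m['p'],2),[round(v,4) for v in m['point']]) for m in mark_of(c,q)[:2]])
E
```

```text
pics
{'clock': 0.0, 'tool_pos': array([ 0.23341141, -0.60586531,  0.21673331]), 'orientation': array([ 9.83133391e-01,  1.82887245e-01, -1.40629380e-04, -9.85197553e-04]), 'contact_force': array([-0.30971344,  0.74466784, -0.35954121]), 'finger_gap': 0.9962736288657935}
{'camera_matrix': array([[486.97810642,   0.        , 263.91728167],
       [  0.        , 486.97810642, 199.25480653],
       [  0.        ,   0.        ,   1.        ]]), 'k1': -0.058036487922531854, 'position': array([ 0.27704685, -0.11116557,  1.41462147]), 'orientation': array([-0.69592596,  0.70977724, -0.07935085,  0.07487838])}
top console [(0.57, [0.4922, -0.114, 0.0037])]
top selector_axis [(0.75, [0.4912, -0.0644, 0.0583])]
top lever_tip [(0.49, [0.5259, -0.0266, 0.0767])]
top run_key_top [(0.68, [0.4703, -0.2041, 0.0774])]Traceback (most recent call last):
  File "<stdin>", line 7, in <module>
ValueError: it knows: bur_block, cast, console, dappen_dish, dropper_bottle, flask_key, lever_tip, run_key_top, selector_axis
```

```bash
python3 - <<'E'
from plant import *
import cv2
for c in('top','side'):
    im=read_camera(c); cv2.imwrite(f'pics/{c}0.png',im[:,:,::-1])
    for q in('console','selector_axis','lever_tip','run_key_top','cast','dappen_dish','bur_block','dropper_bottle','flask_key'):
        print(c,q,[(round(m['p'],2),[round(v,4) for v in m['point']]) for m in mark_of(c,q)[:2]])
im=cv2.imread('pics/top0.png'); cv2.imwrite('pics/top0c.png',cv2.resize(im[40:340,100:500],None,fx=2,fy=2,interpolation=cv2.INTER_CUBIC))
print(get_calibration('side'))
E
```

```text
top console [(0.68, [0.4921, -0.1116, 0.0033])]
top selector_axis [(0.89, [0.4918, -0.0642, 0.0618])]
top lever_tip []
top run_key_top [(0.65, [0.467, -0.205, 0.0711])]
top cast [(0.71, [0.465, -0.2041, 0.0742]), (0.51, [0.4855, 0.069, 0.0024])]
top dappen_dish [(0.48, [0.6101, -0.0443, -0.0011])]
top bur_block [(0.66, [0.616, -0.1708, -0.0026])]
top dropper_bottle [(0.46, [0.4856, -0.2949, -0.0041])]
top flask_key [(0.66, [0.4375, -0.4192, 0.0008])]
side console [(0.86, [0.4891, -0.1151, 0.0013])]
side selector_axis [(0.97, [0.4867, -0.0632, 0.0614])]
side lever_tip [(0.82, [0.5289, -0.0276, 0.075])]
side run_key_top [(0.64, [0.4612, -0.2034, 0.0758])]
side cast [(0.96, [0.4867, 0.0736, -0.0006])]
side dappen_dish [(0.72, [0.6117, -0.0438, 0.0003]), (0.26, [0.5293, -0.0256, 0.0763])]
side bur_block [(0.88, [0.6159, -0.1739, 0.0015]), (0.37, [0.4852, -0.1146, -0.002])]
side dropper_bottle [(0.69, [0.4895, -0.1152, -0.0003]), (0.54, [0.4869, -0.2936, -0.007])]
side flask_key [(0.75, [0.4397, -0.418, 0.0004])]
{'camera_matrix': array([[444.84481864,   0.        , 255.52831858],
       [  0.        , 444.84481864, 195.19106026],
       [  0.        ,   0.        ,   1.        ]]), 'k1': 0.018061154170035905, 'position': array([0.18795659, 0.5978869 , 0.70326596]), 'orientation': array([-0.20336812,  0.87833966, -0.42042763,  0.10198752])}
```

View pics/top0c.png

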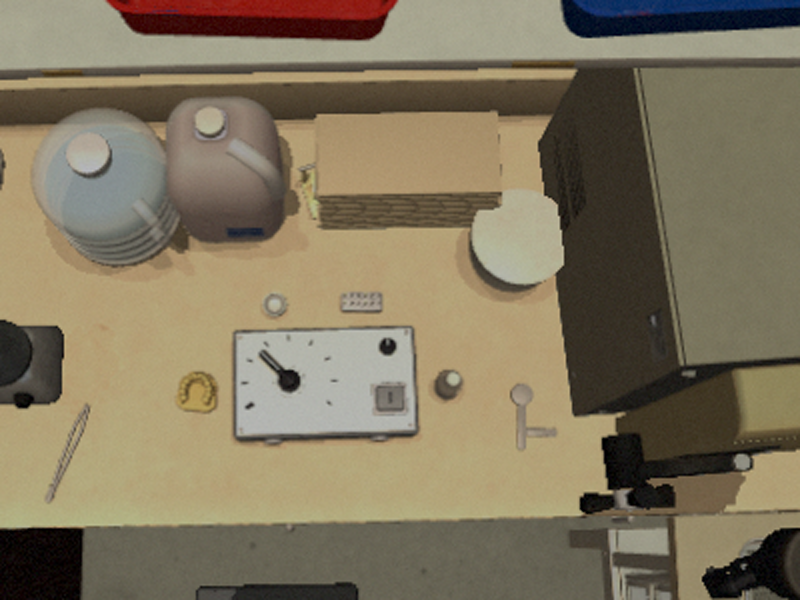

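View pics/side0.png

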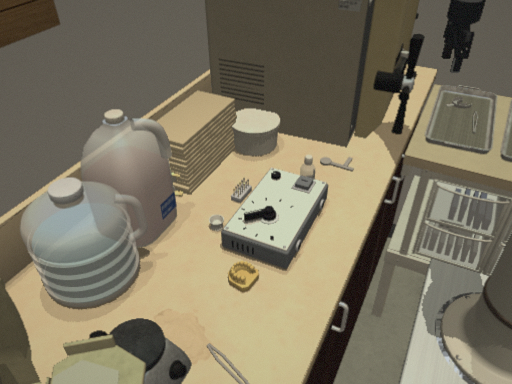

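The top picture shows the box upright with its lever pointing back-left, and the ticks run from the broad off bar at crop (249,406) round to (334,402). The gripper is bottom right, and a black stand sits near crop (620,470), which is side pixel (400,80). I'll locate the stand, and measure the box yaw and the lever angle.

```bash
cat > h.py <<'E'
from plant import *
import numpy as np, cv2
from scipy.spatial.transform import Rotation as R
def ray(c,px):
    k=get_calibration(c);K=k['camera_matrix']
    d=(np.array(px,float)-K[:2,2])/K[0,0]; s=d.copy()
    for _ in range(20): s=d/(1+k['k1']*(s@s))
    return k['position'],R.from_quat(k['orientation']).apply([*s,1])
def at(c,px,z):
    p,d=ray(c,px); return p+d*(z-p[2])/d[2]
def proj(c,P):
    k=get_calibration(c);K=k['camera_matrix']
    q=R.from_quat(k['orientation']).inv().apply(np.atleast_2d(P)-k['position']); s=q[:,:2]/q[:,2:]
    return s*(1+k['k1']*(s**2).sum(1,keepdims=True))*K[0,0]+K[:2,2]
def tri(a,b):
    (p,d),(q,e)=ray('top',a),ray('side',b)
    t=np.linalg.lstsq(np.c_[d,-e],q-p,rcond=None)[0]; A,B=p+d*t[0],q+e*t[1]; return (A+B)/2,np.linalg.norm(A-B)
E
python3 - <<'E'
from h import *
np.set_printoptions(precision=4,suppress=True)
print('stand',tri((411,262),(417,38)),at('side',(400,130),0))
print('tcp px',proj('top',read_state()['tool_pos']),proj('side',read_state()['tool_pos']))
im=cv2.imread('pics/top0.png')
# corners of deck from crop
for c in((234,330),(412,327),(416,433),(236,437)): print(at('top',(100+c[0]/2,40+c[1]/2),.06))
cv2.imwrite('pics/sel.png',cv2.resize(im[195:270,210:315],None,fx=7,fy=7,interpolation=cv2.INTER_CUBIC))
s=cv2.imread('pics/side0.png'); cv2.imwrite('pics/sel_s.png',np.vstack([cv2.resize(s[180:250,215:325],None,fx=5,fy=5,interpolation=cv2.INTER_CUBIC),cv2.resize(s[0:140,360:470],None,fx=2,fy=2)[:240].copy() if 0 else np.zeros((1,550,3),np.uint8)]))
E
```

```text
stand (array([ 0.3369, -0.4408,  0.3553]), np.float64(0.05795988286643351)) [ 0.3239 -0.6644  0.    ]
tcp px [[466.6752 320.0007]] [[446.906   74.6276]]
[0.5636 0.0108 0.06  ]
[ 0.5631 -0.2424  0.06  ]
[ 0.4124 -0.2422  0.06  ]
[0.4117 0.008  0.06  ]
```

View pics/sel.png

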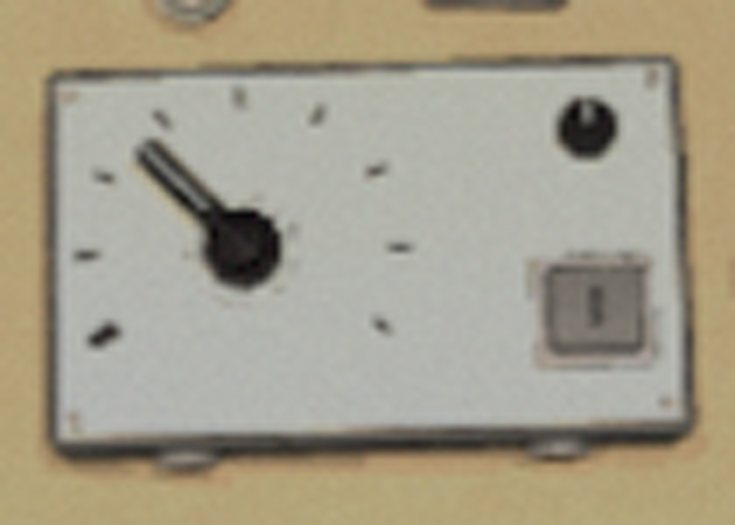

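```bash
python3 - <<'E'
from h import *
a=cv2.imread('pics/side0.png')[0:150,360:512]; b=cv2.imread('pics/top0.png')[234:384,360:512]
cv2.imwrite('pics/gr.png',np.hstack([cv2.resize(v,None,fx=2.6,fy=2.6,interpolation=cv2.INTER_CUBIC) for v in(a,b)]))
E
```

```text
(no output)
```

View pics/gr.png

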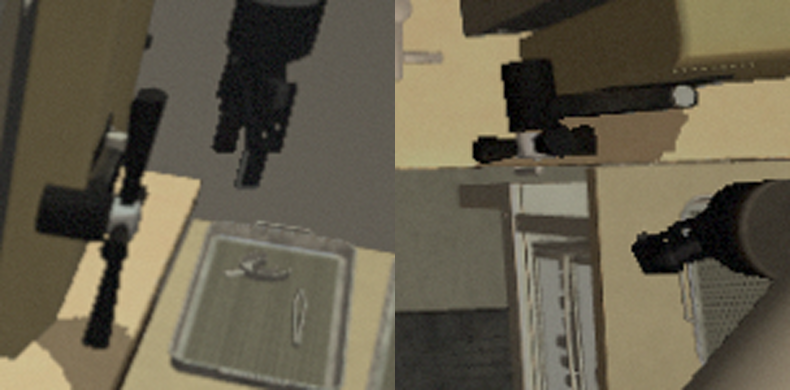

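```bash
python3 - <<'E'
from h import *
np.set_printoptions(precision=3,suppress=True)
for n,a,b in(('hub',(411.9,289),(406.9,82.7)),('block',(411,269.4),(383.8,80)),('endlo',(392.7,291.7),(397,130.8)),('endhi',(435,288),(418,37)),('endlo2',(435,288),(397,130.8)),('endhi2',(392.7,291.7),(418,37))): print(n,*tri(a,b))
s=read_state()
for z in(-.025,0,): print(proj('side',s['tool_pos']+[0,0,z]))
E
```

```text
hub [ 0.311 -0.472  0.236] 0.0006975175185103722
block [ 0.363 -0.474  0.232] 0.009294336048811162
endlo [ 0.309 -0.459  0.11 ] 0.00047977582176520617
endhi [ 0.31  -0.492  0.34 ] 0.0030601004457457342
endlo2 [ 0.321 -0.601  0.031] 0.006751837773782157
endhi2 [ 0.301 -0.389  0.374] 0.0023594441370761304
[[444.384  83.68 ]]
[[446.906  74.628]]
```

The hub and rod stand near (0.31, −0.47) at z 0.11–0.34, so I'll pass in front of them at low x.

>>> step_arm(
  motion="0 -1.1 -6.2 0 0 0 0; 0 -2.1 -12.0 0 0 0 5; 0 -0.3 -16.8 0 0 0 10; 0 3.4 -20.8 0 0 0 15; 0 7.6 -23.4 0 0 0 21",
)

```text
clock: 1.88
tool_pos: [0.22, -0.3593, 0.218]
orientation: [1.0, -0.002, -0.0, 0.0]
contact_force: [1.6, -0.6, -0.4]
finger_gap: 0.003
grasp_force: 0.0
```

```bash
cat >> h.py <<'E'
A=np.array([.489,-.064]); H=np.array([11,14.5])/1000
def c(th,s,rho=.042,clear=0):  # finger centre touching lever at box angle th; s=-1: finger on clockwise side, +1 anticlockwise side
    t=np.radians(th+.7); u=np.array([np.cos(t),np.sin(t)]); n=s*np.array([-u[1],u[0]])
    p=rho*u+n*(.005+clear+H@abs(n)); d=np.linalg.norm(np.maximum(abs(p)-H,0)); return A+p,d
def row(P0,P): d=(P-P0)*100; return d[0],-d[1]
E
python3 - <<'E'
from h import *
np.set_printoptions(precision=4,suppress=True)
print(read_state()['joint_positions'])
for s,L in((-1,range(20,121,10)),(1,range(130,-31,-10))):
    for th in L: p,d=c(th,s); print(s,th,p,round(d*1000,1))
E
```

```text
[ 1.4479  0.0779 -0.5103  2.0873  0.0469  0.9864 -0.6616]
-1 20 [ 0.5362 -0.0702] 36.2
-1 30 [ 0.5369 -0.0624] 36.9
-1 40 [ 0.5359 -0.0542] 35.9
-1 50 [ 0.5332 -0.0459] 33.4
-1 60 [ 0.5285 -0.038 ] 30.7
-1 70 [ 0.5219 -0.031 ] 28.7
-1 80 [ 0.5137 -0.0255] 27.7
-1 90 [ 0.5047 -0.0218] 28.1
-1 100 [ 0.4994 -0.0193] 30.2
-1 110 [ 0.4933 -0.0175] 32.0
-1 120 [ 0.4864 -0.0167] 32.8
1 130 [ 0.4443 -0.047 ] 33.8
1 120 [ 0.4488 -0.039 ] 31.1
1 110 [ 0.4551 -0.0319] 28.9
1 100 [ 0.463  -0.0262] 27.7
1 90 [ 0.4723 -0.0222] 27.9
1 80 [ 0.4778 -0.0196] 29.9
1 70 [ 0.4838 -0.0177] 31.8
1 60 [ 0.4906 -0.0168] 32.7
1 50 [ 0.498  -0.0171] 32.4
1 40 [ 0.5057 -0.019 ] 31.0
1 30 [ 0.5133 -0.0227] 29.9
1 20 [ 0.5204 -0.0282] 29.5
1 10 [ 0.5263 -0.0353] 29.9
1 0 [ 0.5308 -0.0439] 31.3
1 -10 [ 0.5339 -0.05  ] 33.9
1 -20 [ 0.536  -0.0568] 36.0
1 -30 [ 0.5369 -0.0645] 36.9
```

>>> step_arm(
  motion="0 4.3 -3.9 0 0 0 0; 0 8.6 -7.8 0 0 0 0; 0 12.9 -11.7 0 0 0 0; 0 17.2 -15.6 0 0 0 0; 0 21.5 -19.5 0 0 0 0",
)

```text
clock: 2.5
tool_pos: [0.4366, -0.1645, 0.2183]
orientation: [1.0, 0.0, 0.001, 0.001]
contact_force: [-0.2, -2.4, -0.1]
finger_gap: -0.002
grasp_force: 0.0
```

>>> step_arm(
  motion="0 4.0 -3.8 0 0 0 0; 0 8.0 -7.6 0 0 0 0; 0 10.2 -8.8 2.0 0 0 0; 0 10.2 -8.8 5.0 0 0 0; 0 10.2 -8.8 5.0 0 0 0",
)

```text
clock: 3.12
tool_pos: [0.5353, -0.077, 0.1658]
orientation: [1.0, 0.001, -0.002, -0.001]
contact_force: [0.1, -0.4, 0.1]
finger_gap: 0.001
grasp_force: 0.0
```

```bash
python3 - <<'E'
from h import *
np.set_printoptions(precision=4,suppress=True)
s=read_state();p=s['tool_pos'];print(p,s['orientation'],s['contact_force'])
t=p-[0,0,.025]
vs=[]
for k,b in(('top',(195,270,210,315)),('side',(130,250,200,340))):
    im=read_camera(k)[:,:,::-1].copy(); q=proj(k,t)[0]; print(k,q)
    a,e,f,g=b; z=4; v=cv2.resize(im[a:e,f:g],None,fx=z,fy=z,interpolation=cv2.INTER_CUBIC)
    cv2.circle(v,(int((q[0]-f+.5)*z),int((q[1]-a+.5)*z)),3,(0,0,255),-1); vs.append(v)
w=max(v.shape[1] for v in vs); cv2.imwrite('pics/a.png',cv2.resize(np.vstack([np.pad(v,((0,0),(0,w-v.shape[1]),(0,0))) for v in vs]),None,fx=.76,fy=.76))
for k in('top','side'):print(k,[(m['p'],m['point']) for m in mark_of(k,'lever_tip')[:1]])
E
```

```text
[ 0.5353 -0.077   0.1658] [ 1.      0.0011 -0.0023 -0.0006] [ 0.1189 -0.4322  0.0883]
top [247.1689 208.5439]
side [251.8216 178.2034]
top []
side [(0.59, [0.4856, -0.2896, -0.0058])]
```

View pics/a.png

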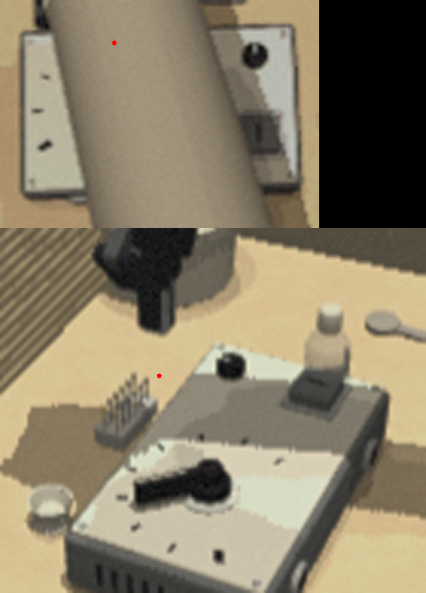

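The side picture shows the shut fingertip at crop (155,332), about 14 px above the predicted tip at (160,376), so something is off. I'll check the projection on fixed parts before going lower.

```bash
python3 - <<'E'
from h import *
np.set_printoptions(precision=1,suppress=True)
p=read_state()['tool_pos']
print('knob',proj('side',[.535,-.203,.072]),'seen 276 175'); print('disc',proj('side',[*A,.074]),'seen',200+210/3.04,130+(482-228)/3.04)
print('tip seen',200+155/3.04,130+(330-228)/3.04)
for o in((0,0,-.025),(0,0,0),(.025,0,-.025),(0,-.025,-.025),(-.025,0,0),(0,0,.01)): print(o,proj('side',p+o))
E
```

```text
knob [[275.7 173.1]] seen 276 175
disc [[268.7 211.9]] seen 269.07894736842104 213.55263157894737
tip seen 250.98684210526315 163.55263157894737
(0, 0, -0.025) [[250.9 176.4]]
(0, 0, 0) [[250.8 166.7]]
(0.025, 0, -0.025) [[240.5 173.4]]
(0, -0.025, -0.025) [[256.2 170.2]]
(-0.025, 0, 0) [[261.6 169.7]]
(0, 0, 0.01) [[250.7 162.8]]
```

>>> step_arm(
  motion="0 0 0 1.5 0 0 0; 0 0 0 3.0 0 0 0; 0 0 0 4.5 0 0 0; 0 0 0 5.0 0 0 0; 0 0 0 5.0 0 0 0",
)

```text
clock: 3.95
tool_pos: [0.5368, -0.0772, 0.1172]
orientation: [1.0, 0.001, -0.001, -0.0]
contact_force: [0.5, -0.4, 0.6]
finger_gap: 0.0
grasp_force: 0.0
```

```bash
cat >> h.py <<'E'
def pic(name,b=(130,250,200,340),z=5,pts=()):
    im=read_camera('side')[:,:,::-1]; a,e,f,g=b
    v=cv2.resize(im[a:e,f:g],None,fx=z,fy=z,interpolation=cv2.INTER_CUBIC)
    for P in pts:
        q=proj('side',P)[0]; cv2.circle(v,(int((q[0]-f+.5)*z),int((q[1]-a+.5)*z)),2,(0,0,255),-1)
    cv2.imwrite('pics/'+name,v)
E
python3 - <<'E'
from h import *
np.set_printoptions(precision=4,suppress=True)
s=read_state();p=s['tool_pos'];print(p,s['contact_force'])
pic('b.png',pts=[p-[0,0,.025],[*A,.074]])
E
```

```text
[ 0.5368 -0.0772  0.1172] [ 0.472  -0.4072  0.5587]
```

View pics/b.png

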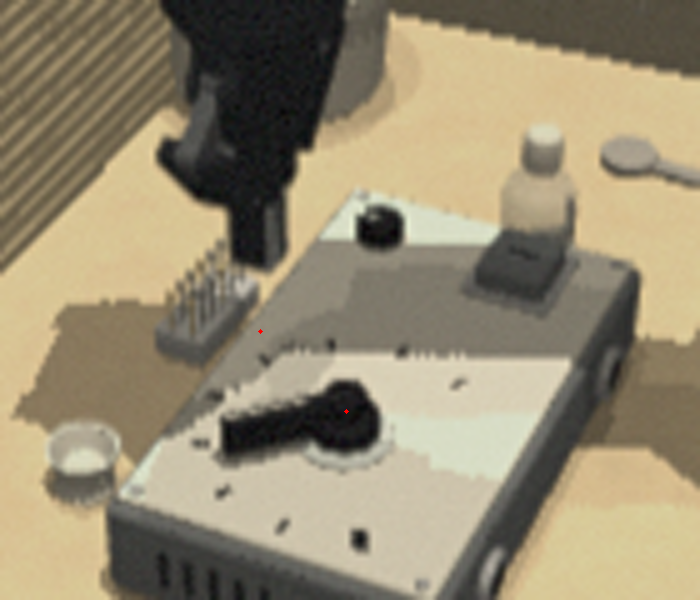

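The seen tip is at (262,265), against a prediction of (260,331), while the disc projects exactly. So the tip stands about 25–30 mm higher than stated, and I'll probe the deck gently to get the true height.

>>> step_arm(
  motion="0 0 0 0.8 0 0 0; 0 0 0 1.6 0 0 0; 0 0 0 2.0 0 0 0; 0 0 0 2.4 0 0 0; 0 0 0 2.4 0 0 0",
)

```text
clock: 4.62
tool_pos: [0.5369, -0.0774, 0.0935]
orientation: [1.0, 0.001, -0.0, -0.0]
contact_force: [0.3, 0.2, 0.1]
finger_gap: 0.001
grasp_force: 0.0
```

>>> step_arm(
  motion="0 0 0 0.2 0 0 0; 0 0 0 0.4 0 0 0; 0 0 0 0.6 0 0 0; 0 0 0 0.6 0 0 0",
)

```text
clock: 5.12
tool_pos: [0.537, -0.0774, 0.0876]
orientation: [1.0, 0.001, -0.0, -0.0]
contact_force: [0.1, -0.1, 0.1]
finger_gap: -0.002
grasp_force: 0.0
```

>>> step_arm(
  motion="0 0 0 0.15 0 0 0; 0 0 0 0.3 0 0 0; 0 0 0 0.45 0 0 0; 0 0 0 0.45 0 0 0",
)

```text
clock: 5.62
tool_pos: [0.537, -0.0774, 0.0832]
orientation: [1.0, 0.001, -0.0, -0.0]
contact_force: [0.3, -0.3, -0.0]
finger_gap: -0.004
grasp_force: 0.0
```

```bash
python3 - <<'E'
from h import *
np.set_printoptions(precision=4,suppress=True)
s=read_state();p=s['tool_pos'];print(p,s['contact_force'])
pic('c.png',pts=[p-[0,0,.025],p])
E
```

```text
[ 0.537  -0.0774  0.0832] [ 0.3382 -0.326  -0.0174]
```

View pics/c.png

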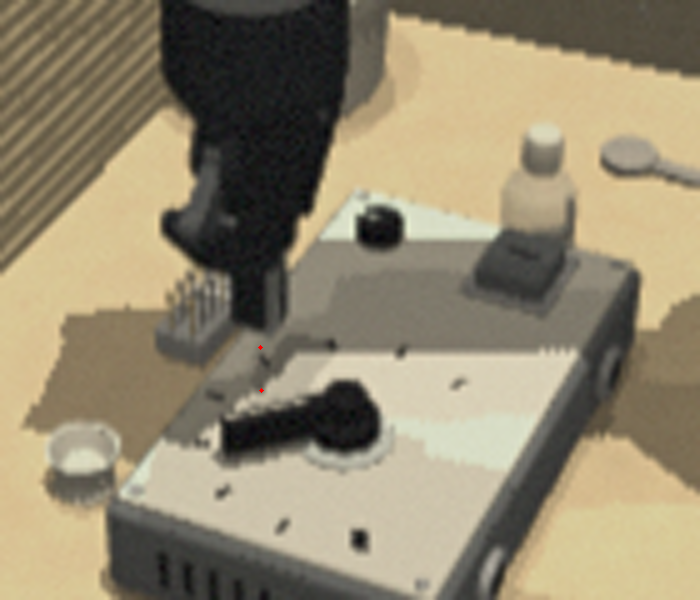

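>>> step_arm(
  motion="0 0 0 0.2 0 0 0; 0 0 0 0.4 0 0 0; 0 0 0 0.6 0 0 0; 0 0 0 0.8 0 0 0; 0 0 0 0.8 0 0 0",
)

```text
clock: 6.3
tool_pos: [0.537, -0.0774, 0.0751]
orientation: [1.0, 0.001, -0.0, -0.0]
contact_force: [-0.4, -0.0, -0.2]
finger_gap: -0.0
grasp_force: 0.0
```

>>> step_arm(
  motion="0 0 0 0.2 0 0 0; 0 0 0 0.4 0 0 0; 0 0 0 0.6 0 0 0; 0 0 0 0.6 0 0 0",
)

```text
clock: 6.8
tool_pos: [0.537, -0.0774, 0.0691]
orientation: [1.0, 0.001, -0.0, -0.0]
contact_force: [-0.4, -0.8, 0.3]
finger_gap: -0.003
grasp_force: 0.0
```

>>> step_arm(
  motion="0 0 0 0.2 0 0 0; 0 0 0 0.4 0 0 0; 0 0 0 0.6 0 0 0; 0 0 0 0.8 0 0 0; 0 0 0 0.8 0 0 0",
)

```text
clock: 7.42
tool_pos: [0.537, -0.0774, 0.0611]
orientation: [1.0, 0.001, -0.0, -0.0]
contact_force: [-0.3, 0.0, -0.6]
finger_gap: 0.004
grasp_force: 0.0
```

```bash
python3 - <<'E'
from h import *
np.set_printoptions(precision=4,suppress=True)
s=read_state();p=s['tool_pos'];print(p,s['contact_force'])
pic('d.png',pts=[[p[0],p[1],.06]])
E
```

```text
[ 0.537  -0.0774  0.0611] [-0.3386  0.0182 -0.5544]
```

View pics/d.png

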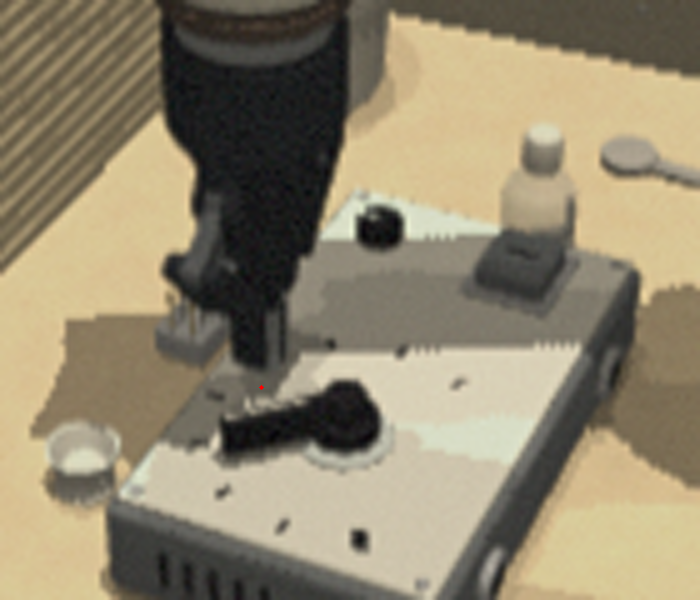

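The tip is at about (260,360) and the deck point below it at (262,387), so it's still roughly 15 mm above the deck. I'll drop a little more, then start pushing anticlockwise.

>>> step_arm(
  motion="0 0 0 0.3 0 0 0; 0 0 0 0.65 0 0 0; 0 0 -0.8 0.65 0 0 0; 0 0 -1.5 0.65 0 0 0; 0 -0.1 -2.3 0.65 0 0 0",
)

```text
clock: 8.1
tool_pos: [0.5363, -0.0535, 0.0549]
orientation: [1.0, 0.001, 0.0, -0.0]
contact_force: [0.2, -0.1, -0.6]
finger_gap: 0.001
grasp_force: 0.0
```

>>> step_arm(
  motion="0 -0.3 -0.85 0 0 0 0; 0 -0.75 -1.65 0 0 0 0; 0 -1.4 -2.35 0 0 0 0; 0 -1.8 -2.65 0 0 0 0; 0 -1.8 -2.65 0 0 0 0",
)

```text
clock: 8.72
tool_pos: [0.5176, -0.0276, 0.0549]
orientation: [1.0, 0.001, -0.0, -0.0]
contact_force: [0.1, -0.4, 0.4]
finger_gap: -0.002
grasp_force: 0.0
```

```bash
python3 - <<'E'
from h import *
np.set_printoptions(precision=4,suppress=True)
s=read_state();p=s['tool_pos'];print(p,s['contact_force'])
pic('e.png',pts=[[p[0],p[1],.06]])
E
```

```text
[ 0.5176 -0.0276  0.0549] [ 0.1092 -0.4165  0.4397]
```

View pics/e.png

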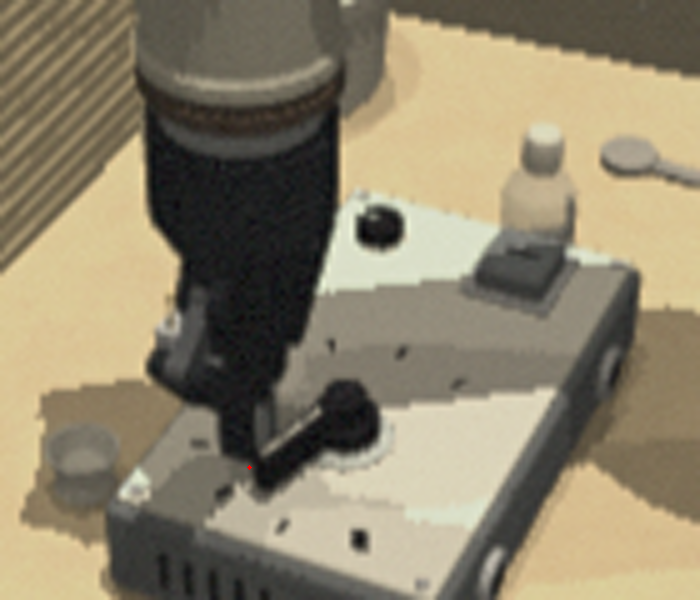

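Lever has moved with the finger, and its end is now at (265,480). I'll fit the lever angle in the old and new pictures by projecting it.

```bash
python3 - <<'E'
from h import *
np.set_printoptions(precision=0,suppress=True)
def q(P): return (proj('side',P)[0]-[200,130]+.5)*5
for th in(30,45,60,75,90,120):
    t=np.radians(th+.7);u=np.array([np.cos(t),np.sin(t)]);n=np.array([-u[1],u[0]])
    print(th,'tick',q([*(A+.065*u),.06]),'end corners ccw/cw top',q([*(A+.056*u+.005*n),.086]),q([*(A+.056*u-.005*n),.086]),'bottom ccw/cw',q([*(A+.056*u+.005*n),.066]),q([*(A+.056*u-.005*n),.066]))
E
```

```text
30 tick [197. 445.] end corners ccw/cw top [216. 406.] [215. 390.] bottom ccw/cw [218. 441.] [216. 425.]
45 tick [204. 470.] end corners ccw/cw top [226. 427.] [219. 413.] bottom ccw/cw [227. 463.] [220. 448.]
60 tick [221. 494.] end corners ccw/cw top [244. 447.] [231. 434.] bottom ccw/cw [245. 482.] [232. 469.]
75 tick [247. 515.] end corners ccw/cw top [270. 463.] [252. 452.] bottom ccw/cw [270. 498.] [252. 488.]
90 tick [281. 530.] end corners ccw/cw top [301. 474.] [279. 467.] bottom ccw/cw [301. 510.] [280. 503.]
120 tick [361. 540.] end corners ccw/cw top [372. 478.] [348. 480.] bottom ccw/cw [371. 514.] [347. 515.]
```

>>> step_arm(
  motion="0 -0.5 -0.3 0 0 0 0; 0 -0.9 -0.45 0 0 0 0; 0 -1.3 -0.65 0 0 0 0; 0 -1.6 -0.75 0 0 0 0; 0 -1.6 -0.75 0 0 0 0",
)

```text
clock: 9.4
tool_pos: [0.5025, -0.0206, 0.0551]
orientation: [1.0, 0.001, 0.001, 0.0]
contact_force: [1.5, -1.6, -1.1]
finger_gap: -0.002
grasp_force: 1.0
```

>>> step_arm(
  motion="0 -0.3 -0.1 0 0 0 0; 0 -0.55 -0.2 0 0 0 0; 0 -0.85 -0.3 0 0 0 0; 0 -1.2 -0.35 0 0 0 0; 0 -1.2 -0.35 0 0 0 0",
)

```text
clock: 10.02
tool_pos: [0.4891, -0.0168, 0.0546]
orientation: [1.0, 0.001, -0.001, 0.0]
contact_force: [-0.3, 0.3, -0.2]
finger_gap: 0.002
grasp_force: 0.0
```

>>> step_arm(
  motion="0 -0.2 -0.03 0 0 0 0; 0 -0.35 -0.03 0 0 0 0; 0 -0.35 -0.03 0 0 0 0",
)

```text
clock: 10.4
tool_pos: [0.4864, -0.0167, 0.0548]
orientation: [1.0, 0.001, -0.0, 0.0]
contact_force: [-0.7, -0.5, 0.1]
finger_gap: -0.002
grasp_force: 0.0
```

```bash
python3 - <<'E'
from h import *
np.set_printoptions(precision=4,suppress=True)
s=read_state();p=s['tool_pos'];print(p,s['contact_force'])
pic('f.png',pts=[[p[0],p[1],.06]])
E
```

```text
[ 0.4864 -0.0167  0.0548] [-0.7111 -0.4709  0.0722]
```

View pics/f.png

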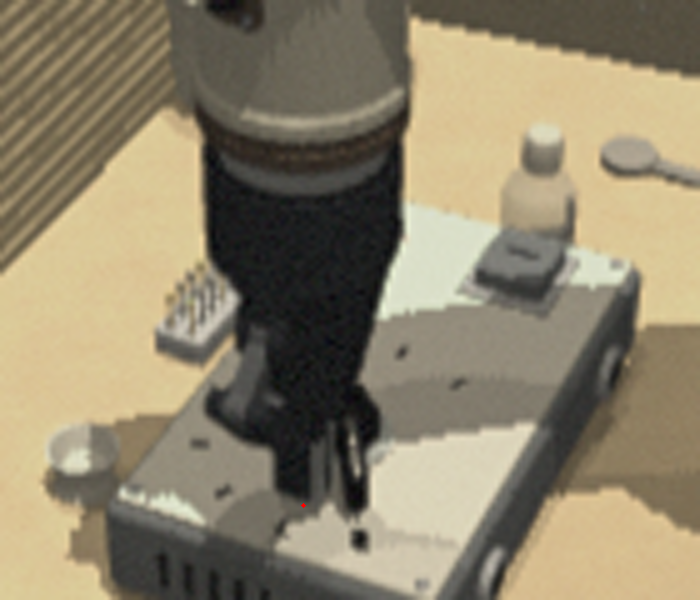

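The lever end is at (357,512), level with the off bar at (360,540), with a small gap to the finger. I'll push lightly to confirm it's on the stop.

>>> step_arm(
  motion="0 -0.1 0.05 0 0 0 0; 0 -0.2 0.1 0 0 0 0; 0 -0.2 0.1 0 0 0 0",
)

```text
clock: 10.82
tool_pos: [0.4845, -0.0178, 0.0548]
orientation: [1.0, 0.001, -0.0, 0.0]
contact_force: [0.1, 0.6, 0.4]
finger_gap: 0.0
grasp_force: 0.0
```

>>> step_arm(
  motion="0 -0.1 0.05 0 0 0 0; 0 -0.2 0.1 0 0 0 0; 0 -0.2 0.1 0 0 0 0",
)

```text
clock: 11.2
tool_pos: [0.483, -0.0185, 0.0549]
orientation: [1.0, 0.001, 0.0, -0.0]
contact_force: [2.4, 1.0, -0.8]
finger_gap: -0.006
grasp_force: 0.9
```

>>> step_arm(
  motion="0 -0.1 0.05 0 0 0 0; 0 -0.2 0.1 0 0 0 0; 0 -0.2 0.1 0 0 0 0",
)

```text
clock: 11.58
tool_pos: [0.4828, -0.0187, 0.0553]
orientation: [1.0, 0.001, 0.002, -0.001]
contact_force: [5.6, 2.5, -4.4]
finger_gap: 0.002
grasp_force: 3.3
```

That's stiff: 6 N for 0.3 mm of travel, so the lever is on the off stop. Next I'll lift over to the other side of the lever.

>>> step_arm(
  motion="0 0.8 -0.4 0 0 0 0; 0 0.8 -0.4 -2.5 0 0 0; 0 0.8 -0.4 -5.0 0 0 0; 0 -1.7 1.5 -5.0 0 0 0; 0 -4.25 3.45 -5.0 0 0 0",
)

```text
clock: 12.2
tool_pos: [0.4372, -0.0546, 0.1049]
orientation: [1.0, 0.001, -0.001, 0.0]
contact_force: [0.1, -1.4, -0.5]
finger_gap: 0.003
grasp_force: 0.0
```

```bash
cat >> h.py <<'E'
def lever():
    # dark pixels of side view explained by a lever model at each angle
    from cv2 import convexHull,fillConvexPoly
    g=read_camera('side').max(2).astype(float); out=[]
    for th in np.arange(-60,131,2.):
        t=np.radians(th+.7);u=np.array([np.cos(t),np.sin(t)]);n=np.array([-u[1],u[0]])
        def m(r0,r1,w):
            P=proj('side',[[*(A+r*u+s*n),z] for r in(r0,r1) for s in(-w,w) for z in(.066,.086)])
            k=np.zeros(g.shape,np.uint8); fillConvexPoly(k,convexHull(np.round(P*16).astype(np.int32)),1,cv2.LINE_8,4); return k>0
        i=m(.022,.056,.005); o=m(.022,.062,.012)&~i
        out.append((g[o].mean()-g[i].mean(),th))
    return sorted(out)[::-1][:4]
E
python3 - <<'E'
from h import *
s=read_state();print(s['tool_pos'],s['contact_force']);print(lever())
for k in('side','top'):print([(round(m['p'],2),m['point']) for q in('lever_tip','console') for m in mark_of(k,q)[:1]])
im=cv2.imread('pics/side0.png')[:,:,::-1]
import h; h.read_camera=lambda k:im; print('initial',h.lever())
E
```

```text
[ 0.43721546 -0.05461517  0.10494056] [ 0.08290371 -1.38858282 -0.46982573]
[(np.float64(58.19843816859222), np.float64(118.0)), (np.float64(57.87980769230769), np.float64(120.0)), (np.float64(49.143178104575156), np.float64(122.0)), (np.float64(47.426883229009285), np.float64(116.0))]
[(0.48, [0.4615, -0.0164, 0.077])]
[(0.65, [0.4839, -0.2949, -0.0029])]
initial [(np.float64(121.95431235431235), np.float64(52.0)), (np.float64(119.93735676088617), np.float64(48.0)), (np.float64(119.00531914893618), np.float64(50.0)), (np.float64(111.87078517337584), np.float64(46.0))]
```

>>> step_arm(
  motion="0 0 0 2.5 0 0 0; 0 0 0 5.0 0 0 0; 0 0.5 -0.8 5.0 0 0 0; 0 1.1 -1.5 5.0 0 0 0; 0 1.1 -1.5 5.0 0 0 0",
)

```text
clock: 13.08
tool_pos: [0.4511, -0.0378, 0.0559]
orientation: [1.0, 0.002, 0.001, -0.0]
contact_force: [0.6, 0.5, 0.7]
finger_gap: -0.0
grasp_force: 0.0
```

>>> step_arm(
  motion="0 0.3 -0.35 0 0 0 0; 0 0.6 -0.7 0 0 0 0; 0 1.0 -1.0 0 0 0 0; 0 1.4 -1.3 0 0 0 0; 0 1.4 -1.3 0 0 0 0",
)

```text
clock: 13.7
tool_pos: [0.464, -0.0253, 0.055]
orientation: [1.0, 0.001, 0.001, -0.0]
contact_force: [-0.4, 0.6, 0.2]
finger_gap: 0.001
grasp_force: 0.0
```

```bash
python3 - <<'E'
from h import *
s=read_state();print(s['tool_pos'],s['contact_force']);print(lever()[:3],mark_of('side','lever_tip')[:1])
E
```

```text
[ 0.46400784 -0.02533549  0.05499965] [-0.39723618  0.64939233  0.21074748]
[(np.float64(46.949611726725415), np.float64(130.0)), (np.float64(46.453316510454215), np.float64(94.0)), (np.float64(45.82354001441961), np.float64(96.0))] [{'point': [0.4878, -0.0097, 0.0767], 'p': 0.52}]
```

>>> step_arm(
  motion="0 0.9 -0.4 0 0 0 0; 0 1.5 -0.65 0 0 0 0; 0 2.1 -0.85 0 0 0 0; 0 2.75 -0.9 0 0 0 0; 0 3.5 -0.9 0 0 0 0",
)

```text
clock: 14.42
tool_pos: [0.4984, -0.017, 0.0548]
orientation: [1.0, 0.001, -0.0, -0.0]
contact_force: [-3.4, -1.4, 0.9]
finger_gap: 0.0
grasp_force: 1.6
```

>>> step_arm(
  motion="0 0.4 0.1 0 0 0 0; 0 0.75 0.2 0 0 0 0; 0 1.1 0.35 0 0 0 0; 0 1.5 0.55 0 0 0 0; 0 1.5 0.55 0 0 0 0",
)

```text
clock: 15.05
tool_pos: [0.5139, -0.0229, 0.055]
orientation: [1.0, 0.0, 0.001, -0.0]
contact_force: [0.1, -0.3, -0.3]
finger_gap: -0.001
grasp_force: 0.0
```

```bash
python3 - <<'E'
from h import *
s=read_state();print(s['tool_pos'],s['contact_force']);print(lever()[:3],mark_of('side','lever_tip')[:1])
E
```

```text
[ 0.51391133 -0.02292537  0.05501697] [ 0.06200792 -0.25793023 -0.2799356 ]
[(np.float64(42.31569541569541), np.float64(52.0)), (np.float64(42.11524822695036), np.float64(50.0)), (np.float64(41.89155844155844), np.float64(48.0))] [{'point': [0.4644, -0.2014, 0.0768], 'p': 0.31}]
```

>>> step_arm(
  motion="0 0.35 0.25 0 0 0 0; 0 0.7 0.55 0 0 0 0; 0 0.7 0.55 0 0 0 0",
)

```text
clock: 15.52
tool_pos: [0.52, -0.0283, 0.0546]
orientation: [1.0, 0.0, -0.0, -0.0]
contact_force: [-1.4, 0.8, -0.3]
finger_gap: 0.001
grasp_force: 0.5
```

>>> step_arm(
  motion="0 0.3 0.35 0 0 0 0; 0 0.6 0.7 0 0 0 0; 0 0.6 0.7 0 0 0 0",
)

```text
clock: 15.9
tool_pos: [0.5271, -0.036, 0.055]
orientation: [1.0, 0.0, 0.001, 0.0]
contact_force: [-0.7, 0.3, -0.1]
finger_gap: -0.002
grasp_force: 0.0
```

>>> step_arm(
  motion="0 0.25 0.4 0 0 0 0; 0 0.25 0.4 0 0 0 0",
)

```text
clock: 16.15
tool_pos: [0.529, -0.0397, 0.0549]
orientation: [1.0, 0.0, 0.0, 0.0]
contact_force: [-0.2, -0.3, -0.0]
finger_gap: -0.0
grasp_force: 0.0
```

```bash
python3 - <<'E'
from h import *
s=read_state();print(s['tool_pos'],s['contact_force']);print(lever()[:3])
for k in('side','top'):print(k,mark_of(k,'lever_tip')[:2]) if read_camera(k) is not None else 0
E
```

```text
[ 0.52902932 -0.0397455   0.05490006] [-0.18628243 -0.30813641 -0.01922545]
[(np.float64(35.28632364702746), np.float64(20.0)), (np.float64(31.63023977919614), np.float64(26.0)), (np.float64(30.731458505652057), np.float64(18.0))]
side [{'point': [0.5438, -0.0679, 0.0767], 'p': 0.78}]
top [{'point': [0.6152, -0.1712, -0.0013], 'p': 0.3}]
```

>>> step_arm(
  motion="0 0.2 0.35 0 0 0 0; 0 0.35 0.75 0 0 0 0; 0 0.5 1.1 0 0 0 0; 0 0.5 1.1 0 0 0 0",
)

```text
clock: 16.9
tool_pos: [0.5336, -0.0503, 0.0547]
orientation: [1.0, 0.0, -0.0, -0.0]
contact_force: [-0.9, 0.6, 0.0]
finger_gap: 0.001
grasp_force: 0.6
```

>>> step_arm(
  motion="0 0.1 0.35 0 0 0 0; 0 0.1 0.35 0 0 0 0",
)

```text
clock: 17.15
tool_pos: [0.535, -0.0544, 0.0549]
orientation: [1.0, 0.0, 0.0, 0.0]
contact_force: [0.5, 0.6, -0.9]
finger_gap: -0.002
grasp_force: 0.2
```

```bash
python3 - <<'E'
from h import *
s=read_state();print(s['tool_pos'],s['contact_force'])
for k in('side',):
    read_camera(k); print(k,mark_of(k,'lever_tip')[:2])
E
```

```text
[ 0.53495442 -0.05437852  0.0548659 ] [ 0.48163814  0.5950845  -0.91073762]
side [{'point': [0.5434, -0.0806, 0.0783], 'p': 0.66}]
```

>>> step_arm(
  motion="0 0.05 0.2 0 0 0 0; 0 0.05 0.2 0 0 0 0; 0 0.05 0.2 0 0 0 0",
)

```text
clock: 17.62
tool_pos: [0.5352, -0.0559, 0.0549]
orientation: [1.0, 0.001, 0.0, 0.0]
contact_force: [0.1, -0.3, -0.8]
finger_gap: -0.002
grasp_force: 0.0
```

```bash
python3 - <<'E'
from h import *
s=read_state();print(s['tool_pos'],s['contact_force'],lever())
for k in('side',):
    read_camera(k); print(k,mark_of(k,'lever_tip')[:2])
E
```

```text
[ 0.53524165 -0.05588343  0.05487184] [ 0.10176459 -0.27872834 -0.8153884 ] [(np.float64(31.69468390804598), np.float64(8.0)), (np.float64(31.072654536069166), np.float64(4.0)), (np.float64(30.83582427536232), np.float64(10.0)), (np.float64(28.920478746060134), np.float64(6.0))]
side [{'point': [0.5435, -0.0809, 0.0772], 'p': 0.66}]
```

>>> step_arm(
  motion="0 0.05 0.15 0 0 0 0; 0 0.05 0.3 0 0 0 0; 0 0.05 0.3 0 0 0 0",
)

```text
clock: 18.15
tool_pos: [0.5356, -0.059, 0.0548]
orientation: [1.0, 0.0, 0.0, 0.0]
contact_force: [0.4, -0.5, 0.1]
finger_gap: 0.005
grasp_force: 0.0
```

>>> step_arm(
  motion="0 0 -0.5 0 0 0 0; 0 0 -1.0 0 0 0 0; 0 0 -1.0 -3.5 0 0 0; 0 -3.5 -1.0 -7.0 0 0 0; 0 -6.0 -1.0 -9 0 0 0",
)

```text
clock: 18.77
tool_pos: [0.4751, -0.0479, 0.1461]
orientation: [1.0, 0.001, 0.0, 0.0]
contact_force: [0.6, -0.0, 0.1]
finger_gap: 0.0
grasp_force: 0.0
```

```bash
python3 - <<'E'
from h import *
s=read_state();print(s['tool_pos'],s['contact_force'],lever())
for k in('side','top'):
    read_camera(k); print(k,mark_of(k,'lever_tip')[:2],[m['point'] for q in ('console','run_key_top','selector_axis') for m in mark_of(k,q)[:1]])
E
```

```text
[ 0.47514659 -0.04789025  0.14606747] [ 0.61696848 -0.04294387  0.08254954] [(np.float64(71.81445221445222), np.float64(-28.0)), (np.float64(68.78455284552845), np.float64(-30.0)), (np.float64(66.1217767739507), np.float64(-26.0)), (np.float64(64.59206495098039), np.float64(-32.0))]
side [{'point': [0.5372, -0.0919, 0.076], 'p': 0.53}] [[0.4893, -0.1167, -0.0026], [0.4618, -0.2034, 0.075], [0.4882, -0.0638, 0.0642]]
top [{'point': [0.6119, -0.1669, -0.0006], 'p': 0.16}] [[0.4939, -0.1145, 0.0044], [0.4653, -0.2044, 0.0752]]
```

The lever reads −29° from my fit and −30° from the network mark, so it's on click 5, and the box hasn't moved. Next is the key.

>>> step_arm(
  motion="0 -0.4 5.2 0 0 0 0; 0 -0.8 10.4 0 0 0 0; 0 -1.2 15.6 0 0 0 0; 0 -1.2 15.6 2.0 0 0 0; 0 -1.2 15.6 4.0 0 0 0",
)

```text
clock: 19.95
tool_pos: [0.4638, -0.2059, 0.104]
orientation: [1.0, -0.001, 0.0, -0.0]
contact_force: [-0.7, 0.3, 0.2]
finger_gap: -0.001
grasp_force: 0.0
```

>>> step_arm(
  motion="0 0 0 1.0 0 0 0; 0 0 0 2.0 0 0 0; 0 0 0 3.0 0 0 0; 0 0 0 3.0 0 0 0",
)

```text
clock: 20.45
tool_pos: [0.4635, -0.2044, 0.0743]
orientation: [1.0, 0.001, -0.0, -0.0]
contact_force: [-0.0, 0.1, -0.6]
finger_gap: 0.001
grasp_force: 0.0
```

```bash
python3 - <<'E'
from h import *
s=read_state();p=s['tool_pos'];print(p,s['contact_force'])
E
```

```text
[ 0.46345983 -0.20435619  0.07425276] [-0.00571495  0.12406763 -0.55654767]
```

>>> step_arm(
  motion="0 0 0 0.3 0 0 0; 0 0 0 0.6 0 0 0; 0 0 0 0.9 0 0 0; 0 0 0 0.9 0 0 0",
)

```text
clock: 20.95
tool_pos: [0.4637, -0.2047, 0.0656]
orientation: [1.0, 0.001, -0.0, -0.0]
contact_force: [-1.0, -0.3, -0.2]
finger_gap: -0.001
grasp_force: 0.0
```

>>> step_arm(
  motion="0 0 0 0.2 0 0 0; 0 0 0 0.4 0 0 0; 0 0 0 0.4 0 0 0",
)

```text
clock: 21.32
tool_pos: [0.4637, -0.2046, 0.0616]
orientation: [1.0, 0.001, -0.0, -0.0]
contact_force: [0.8, 0.2, 0.7]
finger_gap: -0.0
grasp_force: 0.0
```

>>> step_arm(
  motion="0 0 0 0.2 0 0 0; 0 0 0 0.2 0 0 0",
)

```text
clock: 21.58
tool_pos: [0.464, -0.2047, 0.0599]
orientation: [1.0, 0.001, 0.0, 0.0]
contact_force: [-0.1, 0.3, 1.3]
finger_gap: -0.001
grasp_force: 0.9
```

Contact at TCP z of about 0.060, so now I'll press it down.

>>> step_arm(
  motion="0 0 0 0.15 0 0 0; 0 0 0 0.3 0 0 0; 0 0 0 0.3 0 0 0",
)

```text
clock: 21.95
tool_pos: [0.464, -0.2048, 0.0569]
orientation: [1.0, 0.001, 0.0, 0.0]
contact_force: [-0.1, -0.6, 2.2]
finger_gap: -0.003
grasp_force: 1.8
```

>>> step_arm(
  motion="0 0 0 0.15 0 0 0; 0 0 0 0.3 0 0 0; 0 0 0 0.3 0 0 0",
)

```text
clock: 22.32
tool_pos: [0.4641, -0.2048, 0.0553]
orientation: [1.0, 0.001, -0.0, 0.001]
contact_force: [-5.1, 3.1, 20.0]
finger_gap: 0.0
grasp_force: 9.8
```

>>> step_arm(
  motion="0 0 0 0.1 0 0 0; 0 0 0 0.2 0 0 0; 0 0 0 0.2 0 0 0",
)

```text
clock: 22.7
tool_pos: [0.4642, -0.2049, 0.0549]
orientation: [1.0, 0.001, -0.0, 0.001]
contact_force: [-11.0, 3.6, 38.2]
finger_gap: -0.001
grasp_force: 19.0
```

>>> step_arm(
  motion="0 0 0 -0.15 0 0 0; 0 0 0 -0.27 0 0 0; 0 0 0 -0.27 0 0 0; 0 0 0 -0.27 0 0 0",
)

```text
clock: 23.2
tool_pos: [0.4641, -0.2048, 0.0554]
orientation: [1.0, 0.001, 0.0, 0.0]
contact_force: [-3.5, 1.4, 12.8]
finger_gap: -0.002
grasp_force: 6.5
```

```bash
python3 - <<'E'
from h import *
for k in('side','top'):
    read_camera(k); print(k,[(q,m['point']) for q in ('console','selector_axis','lever_tip') for m in mark_of(k,q)[:1]])
print(lever()[:3]); s=read_state();print(s['tool_pos'],s['contact_force'])
E
```

```text
side [('console', [0.4918, -0.1147, -0.0004]), ('selector_axis', [0.4868, -0.0646, 0.0622]), ('lever_tip', [0.538, -0.0922, 0.0795])]
top [('console', [0.4913, -0.1102, 0.0031]), ('selector_axis', [0.4916, -0.0656, 0.059]), ('lever_tip', [0.5367, -0.0985, 0.0793])]
[(np.float64(110.1295571095571), np.float64(-28.0)), (np.float64(106.93242988895162), np.float64(-26.0)), (np.float64(105.18593797049081), np.float64(-30.0))]
[ 0.46406408 -0.20481834  0.05540575] [-3.06509909  0.78088448 13.11772982]
```

Everything checks out: the key is held fully down at 13 N (4.5 N is enough), the lever is on click 5 and the box is in place.

```bash
python3 -c "from plant import finish_job; print(finish_job())"
```

```text
the job is handed in; nothing more can be done
None
```

The job is handed in: the selector went to its off stop and then to click 5, and the run key was held fully down at about 13 N at hand-in, with the box where it started.

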